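# Find a crank drum's heavy side by feel and hold it down

## Robot

A 7-joint arm with a two-finger parallel gripper is mounted at the origin on the work surface. World frame = base frame: x ahead of the robot, y to its left, z up, the work surface at z = 0. Lengths are in m, angles in rad, forces in N, time in s.
With the tool pointing down it reaches from about 0.4 to 0.85 m from the base axis. Payload 4.5 kg.
Tool frame: the origin (TCP) lies between the finger pads, 19 mm behind the fingertips; this is the grasp point; z points along the fingers, y is the line along which they close (so a half turn about z gives the same grasp; the last joint's range is limited). The gripper opens to 88 mm and grips with 3 to 60 N. Pads are 18 mm wide; open, the fingers measure 123 mm over their backs; the gripper's body (75 mm by 187 mm) begins 45 mm behind the grasp point.
Start: joints at [-1.169, 0.689, -0.195, 1.565, 0.157, 0.902, -0.215], TCP at [0.225, 0.583, 0.257] pointing down, gripper open.
Joint ranges: [-3.01, 3.01], [-0.46, 2.08], [-1.47, 1.51], [0.13, 2.56], [-1, 4.14], [0.04, 2.09], [-2.66, 2.66]. Speed limits (rad/s): [2.57, 2.57, 3.14, 3.14, 3.14, 3.14, 3.14].

## Interface

Orientations are given as a unit quaternion [x, y, z, w].
In Python, from plant import get_state, snapshot, camera_model, r gives the robot as it stands.
- The arm moves only by the shell command python3 -m inch 'ROWS' [FORCE]. ROWS is text: rows parted by semicolons, each of 7 numbers parted by spaces: the opening, from -1 (shut) to 1 (fully open), then the shift along the tool's x, y, z in m, then the turn, a rotation vector about the tool's x, y, z in rad. A call has 1 to 20 rows; each row shifts and turns the commanded pose from where the row before left it, along the tool's axes as they then stand; what a row does not reach is not made up. A row lasts 1/12 s, in which the tool goes at most 41.7 mm and 7.16 degrees, less where a joint would pass 70% of its speed; a pose out of reach is approached as far as the arm can. A call is refused whole if a number of a shift passes 0.0417 or a number of a turn 0.125, either way. A call with a gripper value outside its range is refused whole. The fingers move at their own pace and stop on an object; FORCE is the grip in N (left out, the last holds). Time passes only in rows, so rows that do not move let the fingers close. It gives the time, the measured TCP pose, the force, the opening and the grip force at its end, in the units of the state.
- get_state(): the state, without advancing time (a new reading comes with each control period).
- snapshot(name): name is "scene" or "top"; returns (picture, depth): 400x640x3 uint8, red, green, blue; 400x640 float32, m along the optical axis (not along the pixel's ray), 0 where there is no reading.
- camera_model(name): a dict with "intrinsics" (3x3 intrinsics, pixels), "view" (4x4, takes a point from world to camera coordinates). Camera axes: x right, y down, z forward; pixel columns grow to the right and rows downward; lengths in m; the calibration is good to about 2 mm. A picture is of the moment at which its call begins. camera_model takes no time and is no camera call.
- r.finish_job(): hands the job in; it is judged then, once.
The state is a dict: "clock": time; "q": joint angles; "qd": joint speeds; "joint_torque": joint torques, N m; "tool_pos": TCP position; "eef_rot": TCP orientation; "contact_force": force on the tool from outside, world axes, zero at the start; "moment": the same for the moment, N m; "opening": opening from 0.0 (shut) to 1.0 (fully open); "finger_force": force on a finger pad.
Only numpy, scipy, OpenCV 4.12 (cv2) and the standard library are available. Lean on these libraries where they do the work, as an engineer would, in place of code of your own. Each camera call takes 0.05 s, during which the arm holds its last target. There are 200 camera calls.

## Task

The closed plywood drum on the little balancing stand hides a lead weight on one side of its inside. Take the crank's wooden handle and turn the drum slowly through at least one full turn, feeling where it drives heavy and where it drives light, then bring the heavy side straight down under the axle. Finish while still gripping the handle and holding the drum still like that, so that I can mark the light spot on top; leave the other things on the bench alone.

Things in the scene. Friction and masses are not known exactly. Their poses are not given: they have to be found in the camera images.
- stand: wooden balancing stand, fixed: base 170 (x) x 125 (y) x 22 mm and two upright cheeks, 50 mm wide, 180 mm tall, outer faces at y = +54 and -54 mm. Origin: centre of its underside, on the bench. z up; y is along the drum's axle, the crank is on the -y side. Place and yaw differ each time
- axle (a point): middle of the drum, on its axle, 150 mm above the bench, midway between the cheeks; axes as the stand's. The drum is a closed plywood cylinder, 156 mm across, 64 mm wide, alike all round. The lead weight hidden in it (0.4 to 0.55 kg, centre 50 mm from the axle) is fixed at an angle to the handle that differs every time and cannot be seen; it pulls with 0.20 to 0.27 N m when level with the axle
- hub (a point): outer face of the steel crank, on the axle's line, 74 mm from the axle point along the stand's -y. The crank is a flat bar 140 mm long, fixed to the drum, with the handle at one end and a balancing bob at the other: drum, crank and handle balance, only the hidden weight does not
- drum (a joint): angle of drum and crank about the stand's +y, rad, endless. At q the handle is at stand x = 55 sin(q) mm and 55 cos(q) mm above the axle (0: at the top). The bearings rub with an even 0.28 N m, so the drum stays where it is left and never swings by itself: the handle takes about 5 N to turn, up to 5 N more while the heavy side is going up, up to 5 N less while it is coming down
- handle: light wooden crank handle, a round grip 24 mm in diameter, 84 mm long, parallel to the axle; it spins freely on its pin, so a tool pointing down can keep it gripped all round the circle. Origin: its middle, on its axis, 132 mm from the axle point along the stand's -y (58 mm out from the crank's face) and 55 mm from the axle's line. Its own spin does not matter
- mallet: wooden mallet lying on the bench, a bystander, about 250 mm long
- chisel: carving chisel lying on the bench, a bystander, about 200 mm long
- jar: closed jar, a bystander, 60 mm across and 85 mm tall
- offcut: block of wood 110 x 50 x 35 mm, a bystander

How it is judged:
On the way, in this order (a step that is already met when the one before it is completed fails the run):
1. the handle, gripped, has been carried round to the far side of its circle (distance of handle from where it was at the start of the episode above 0.1 m and contact force between the fingers and handle above 1 N), for 0.05 s.
2. the handle, gripped, has come back round to near where it began (distance of handle from where it was at the start of the episode below 0.03 m and contact force between the fingers and handle above 1 N), for 0.05 s.
At the end, for the whole second after the job is handed in: the drum's hidden weight is below the axle within 0.3 rad (17 degrees) of straight down, the drum is still (under 0.1 rad/s) and the fingers still grip the crank handle with more than 2 N (z of slug_c0 in the frame of axle below -0.0478 m and contact force between the fingers and handle above 2 N and velocity of joint drum between -0.1 and 0.1 rad/s); the arm keeps its last pose, push and grip.
It fails at once if a bystander (mallet, chisel, jar or offcut) is shifted by more than 30 mm (distance of any of mallet, chisel, jar, offcut from where it was at the start of the episode above 0.03 m).
It also fails if it takes over 54 s, if anything falls off the work surface, if the arm or the gripper's body presses on something with over 40 N, if the wrist force passes 120 N, or if a joint passes its speed limit or range.

## Working session

There is one attempt and no reset: what is moved stays moved. The work goes in short steps, Python scripts to look and compute and a shell command to move; the robot and the scene stay as the last step left them, time stands still between calls to the robot, and variables do not carry over. Pictures are saved under pics/ and viewed, at most 10 in all, crops included, and the job is handed in when it is done.

```bash
mkdir -p pics; ls
python3 - <<'E'
from plant import get_state, snapshot, camera_model
import cv2, numpy as np
for n in("scene","top"):
    p,d=snapshot(n); cv2.imwrite(f"pics/{n}0.png",p[:,:,::-1]); np.save(f"pics/{n}0.npy",d)
    m=camera_model(n); print(n,np.round(m["intrinsics"],1).tolist(),np.round(m["view"],3).tolist())
s=get_state(); print({k:np.round(v,3).tolist() for k,v in s.items()})
E
```

```text
pics
scene [[514.2, 0.0, 321.6], [0.0, 514.2, 208.2], [0.0, 0.0, 1.0]] [[-0.656, 0.755, -0.008, 0.382], [0.471, 0.4, -0.786, -0.169], [-0.59, -0.52, -0.618, 1.927], [0.0, 0.0, 0.0, 1.0]]
top [[365.5, 0.0, 320.3], [0.0, 365.5, 199.3], [0.0, 0.0, 1.0]] [[0.026, -1.0, -0.002, -0.022], [-0.989, -0.025, -0.147, 0.601], [0.147, 0.006, -0.989, 1.123], [0.0, 0.0, 0.0, 1.0]]
{'clock': 0.1, 'q': [-1.169, 0.69, -0.195, 1.566, 0.157, 0.902, -0.215], 'qd': [0.0, -0.002, -0.0, -0.004, -0.001, -0.002, -0.003], 'joint_torque': [-0.004, -52.85, -1.272, -15.384, -0.053, 0.002, 0.0], 'tool_pos': [0.225, 0.583, 0.257], 'eef_rot': [0.183, 0.983, -0.001, -0.0], 'contact_force': [-0.03, -0.206, -0.679], 'moment': [0.048, 0.008, -0.009], 'finger_force': 0.0, 'opening': 1.001}
```

View pics/scene0.png

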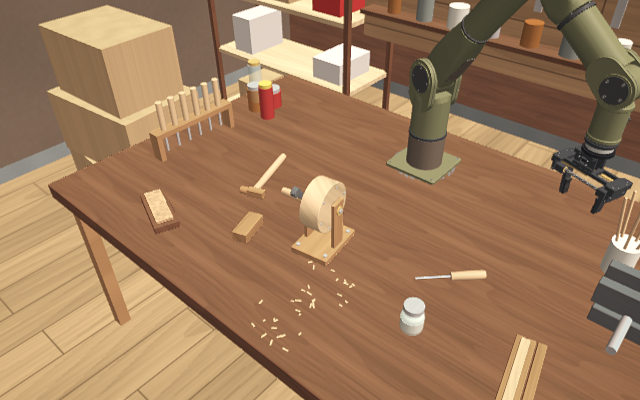

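View pics/top0.png

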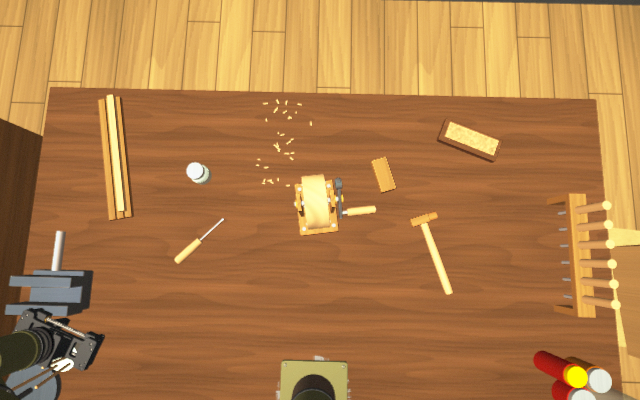

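The top view shows the stand at about (317,205), with the crank on its right (world −y) and the handle at (345–376, 211). The offcut is at (383,174), the mallet head at (424,218), and the chisel and jar are to the left. Next I'll measure with depth.

```bash
cat > h.py <<'E'
import numpy as np
from plant import camera_model
def cloud(n,d):
    m=camera_model(n);K=np.array(m["intrinsics"]);V=np.linalg.inv(np.array(m["view"]))
    v,u=np.mgrid[:400,:640]
    P=np.stack([(u-K[0,2])/K[0,0]*d,(v-K[1,2])/K[1,1]*d,d,np.ones_like(d)],-1)@V.T
    return P[...,:3]
E
python3 - <<'E'
from h import *; import cv2
img={n:cv2.imread(f"pics/{n}0.png") for n in("scene","top")}
T=cloud("top",np.load("pics/top0.npy"))
S=cloud("scene",np.load("pics/scene0.npy"))
np.set_printoptions(precision=3,suppress=True)
# handle, top
R=T[200:222,348:380].reshape(-1,3);R=R[R[:,2]>0.06]
print("handle top",len(R),R.min(0),R.max(0),np.median(R,0))
c=R[:,:2]-R[:,:2].mean(0);print("dir",np.linalg.svd(c,full_matrices=False)[2][0])
# drum
R=T[165:240,295:336].reshape(-1,3);D=R[R[:,2]>0.2]
print("drum",len(D),D.mean(0),D.max(0)); 
# base slab
B=T[165:245,285:345].reshape(-1,3);B=B[(B[:,2]>0.015)&(B[:,2]<0.03)];
print("base",len(B),B.min(0),B.max(0)); print(cv2.minAreaRect(B[:,:2].astype(np.float32)))
print(cv2.minAreaRect(D[:,:2].astype(np.float32)))
# scene handle
R=S[180:205,278:302];m=(R[...,2]>0.06);print("scene handle pts",m.sum());print(R[m].min(0),R[m].max(0),np.median(R[m],0))
for nm,(a,b,c,d) in dict(off=(155,195,370,398),mal=(208,296,408,455),chis=(215,265,172,226),jar=(160,186,184,212)).items():
    R=T[a:b,c:d].reshape(-1,3);R=R[R[:,2]>0.012];print(nm,R.min(0),R.max(0))
cv2.imwrite("pics/c1.png",np.hstack([cv2.resize(img["scene"][160:270,260:370],(400,400)),cv2.resize(img["top"][160:250,290:380],(400,400))]))
E
```

```text
handle top 216 [ 0.43  -0.172  0.106] [ 0.575 -0.014  1.199] [ 0.56  -0.13   0.118]
dir [ 0.267 -0.964]
drum 999 [0.573 0.005 0.237] [0.641 0.044 1.199]
base 620 [ 0.487 -0.066  0.015] [0.67  0.077 0.03 ]
((0.5788658261299133, 0.005882032215595245), (0.16979803144931793, 0.12486115843057632), 8.490898132324219)
((0.5387510061264038, 0.011621136218309402), (0.09094346314668655, 0.2083725780248642), 81.84346771240234)
scene handle pts 210
[ 0.562 -0.174  0.103] [1.467 0.781 1.06 ] [ 0.616 -0.06   0.173]
off [ 0.43  -0.248  0.012] [ 0.748 -0.014  1.199]
mal [ 0.314 -0.428  0.012] [ 0.573 -0.014  1.199]
chis [ 0.388 -0.014  0.012] [0.533 0.453 1.199]
jar [ 0.43  -0.014  0.014] [0.705 0.412 1.199]
```

View pics/c1.png

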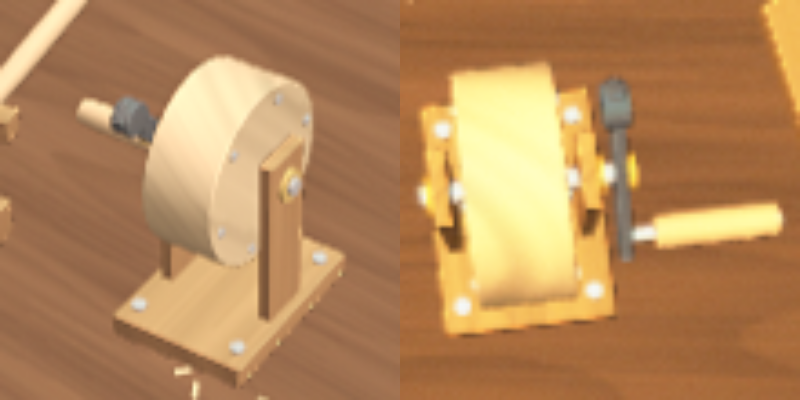

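Run:
```python
from h import *; import cv2
np.set_printoptions(precision=3,suppress=True)
yaw=np.radians(8.49);ex=np.array([np.cos(yaw),np.sin(yaw),0]);ey=np.array([-ex[1],ex[0],0])
A=np.array([.579,.006,.15])
for n,(a,b,c,d) in dict(top=(198,225,345,385),scene=(180,205,275,305)).items():
    P=cloud(n,np.load(f"pics/{n}0.npy"))[a:b,c:d].reshape(-1,3)
    r=P-A; L=np.stack([r@ex,r@ey,r[:,2]],1)
    m=(L[:,1]<-.095)&(L[:,1]>-.172)&(abs(L[:,0])<.09)&(abs(L[:,2])<.09)
    L=L[m]; print(n,len(L),L.mean(0),L.min(0),L.max(0), "top z", np.percentile(L[:,2],90))
    for lo in (-.165,-.145,-.125): 
        s=L[(L[:,1]>lo)&(L[:,1]<lo+.02)]; print("  ",lo,s.mean(0)) if len(s) else 0
q=-2.4;h=A-.132*ey+.055*(np.sin(q)*ex+np.cos(q)*np.array([0,0,1]));print(h)
d=h-np.array([.225,.583,.257]);print("tool shift",d@ey,d@ex,-d[2])
T=cloud("top",np.load("pics/top0.npy"))
for nm,(a,b,c,d) in dict(off=(158,192,372,396),mal=(212,230,411,438),mh=(230,290,420,452)).items():
    R=T[a:b,c:d].reshape(-1,3);R=R[(R[:,2]>0.015)&(R[:,2]<.1)];print(nm,R.min(0),R.max(0))
```

```text
top 198 [-0.038 -0.133 -0.032] [-0.049 -0.172 -0.044] [-0.026 -0.095 -0.025] top z -0.028467758556377436
   -0.165 [-0.039 -0.155 -0.032]
   -0.145 [-0.039 -0.135 -0.032]
   -0.125 [-0.038 -0.115 -0.032]
scene 83 [-0.027 -0.147 -0.036] [-0.042 -0.171 -0.047] [-0.02  -0.1   -0.022] top z -0.027797494077187963
   -0.165 [-0.028 -0.154 -0.033]
   -0.145 [-0.024 -0.137 -0.038]
   -0.125 [-0.024 -0.114 -0.042]
[ 0.562 -0.13   0.109]
tool shift -0.7549404544272239 0.22778383813238454 0.1475566543547685
off [ 0.634 -0.248  0.016] [ 0.746 -0.173  0.042]
mal [ 0.516 -0.387  0.016] [ 0.573 -0.299  0.032]
mh [ 0.329 -0.426  0.015] [ 0.514 -0.34   0.031]
```

```bash
python3 -m inch '1 0 0 -0.005 0 0 0.117;1 0 0 -0.005 0 0 0.117;1 0 0 -0.005 0 0 0.117;1 0 0 -0.005 0 0 0.117;1 0 0 -0.005 0 0 0.117;1 0 0 -0.005 0 0 0.117;1 0 0 -0.005 0 0 0.117;1 0 0 -0.005 0 0 0.117;1 0 0 -0.005 0 0 0.117'; python3 -m inch '1 -0.038 0.012 0 0 0 0;1 -0.038 0.012 0 0 0 0;1 -0.038 0.012 0 0 0 0;1 -0.038 0.012 0 0 0 0;1 -0.038 0.012 0 0 0 0;1 -0.038 0.012 0 0 0 0;1 -0.038 0.012 0 0 0 0;1 -0.038 0.012 0 0 0 0;1 -0.038 0.012 0 0 0 0;1 -0.038 0.012 0 0 0 0;1 -0.038 0.012 0 0 0 0;1 -0.038 0.012 0 0 0 0'
cat > g.py <<'E'
from h import *; from plant import get_state
from scipy.spatial.transform import Rotation as R
np.set_printoptions(precision=4,suppress=True)
yaw=np.radians(8.49);ex=np.array([np.cos(yaw),np.sin(yaw),0]);ey=np.array([-ex[1],ex[0],0]);ez=np.array([0,0,1.])
A=np.array([.579,.006,.15]);F0=np.array([-.03,-.206,-.679])
def loc(p): r=np.array(p)-A; return np.array([r@ex,r@ey,r[2]])
def goal(q,out=.132,up=0):
    s=get_state();M=R.from_quat(s["eef_rot"]).as_matrix()
    h=A-out*ey+.055*(np.sin(q)*ex+np.cos(q)*ez)+up*ez
    W=np.stack([ey,ex,-ez],1)
    print("t",s["clock"],"local",loc(s["tool_pos"]),"shift",M.T@(h-s["tool_pos"]),"turn",R.from_matrix(M.T@W).as_rotvec())
E
python3 -c "
from g import *; goal(-2.37,.134,.1)"
```

```text
clock: 0.85
tool_pos: [0.2245, 0.5829, 0.3022]
eef_rot: [0.654, 0.756, -0.001, 0.0]
contact_force: [-0.1, -0.1, -0.3]
opening: 0.998
finger_force: 0.0
clock: 1.85
tool_pos: [0.4355, 0.152, 0.3023]
eef_rot: [0.652, 0.758, -0.0, -0.0]
contact_force: [0.3, 0.6, 0.3]
opening: 0.998
finger_force: 0.0
t 1.85 local [-0.1204  0.1656  0.1523] shift [-0.2998  0.0814  0.0917] turn [-0.0004 -0.      0.0022]
```

```bash
python3 -m inch '1 -0.0375 0.01 0 0 0 0;1 -0.0375 0.01 0 0 0 0;1 -0.0375 0.01 0 0 0 0;1 -0.0375 0.01 0 0 0 0;1 -0.0375 0.01 0 0 0 0;1 -0.0375 0.01 0 0 0 0;1 -0.0375 0.01 0 0 0 0;1 -0.0375 0.011 0 0 0 0;1 0 0 0.03 0 0 0;1 0 0 0.03 0 0 0;1 0 0 0.03 0 0 0;1 0 0 0 0 0 0'
python3 - <<'E'
from g import *; goal(-2.37,.134,0)
from plant import snapshot
import cv2
p,d=snapshot("scene");q,e=snapshot("top");np.save("pics/top1.npy",e)
cv2.imwrite("pics/c2.png",np.hstack([cv2.resize(p[120:270,230:380],(400,400)),cv2.resize(q[140:260,280:400],(400,400))])[:,:,::-1])
E
```

```text
clock: 2.85
tool_pos: [0.5564, -0.1299, 0.2071]
eef_rot: [0.652, 0.758, -0.003, -0.005]
contact_force: [-0.7, 0.9, -0.2]
opening: 1.001
finger_force: 0.0
t 2.85 local [-0.0424 -0.131   0.0571] shift [-0.0034  0.0051  0.0964] turn [-0.0106 -0.004   0.0018]
```

View pics/c2.png

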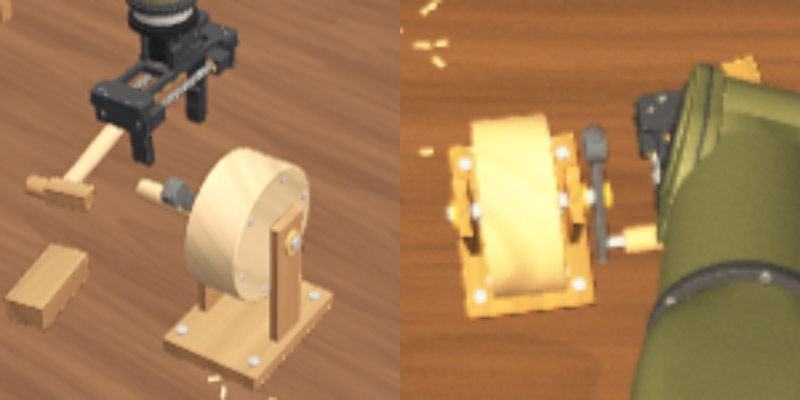

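The picture shows the gripper above the handle, one finger on each side of it and clear of the crank bob. I'll lower it and grip.

```bash
python3 -m inch '1 -0.001 0.002 0.024 0 0 0;1 -0.001 0.002 0.024 0 0 0;1 0 0.001 0.024 0 0 0;1 0 0 0.0225 0 0 0;1 0 0 0 0 0 0;1 0 0 0 0 0 0'; python3 -c "
from g import *; goal(-2.37,.134,0)"; python3 -m inch '-1 0 0 0 0 0 0;-1 0 0 0 0 0 0;-1 0 0 0 0 0 0;-1 0 0 0 0 0 0;-1 0 0 0 0 0 0;-1 0 0 0 0 0 0;-1 0 0 0 0 0 0;-1 0 0 0 0 0 0' 30;  python3 -c "
from g import *; goal(-2.37,.134,0)"
```

```text
clock: 3.45
tool_pos: [0.5661, -0.1319, 0.1191]
eef_rot: [0.652, 0.758, 0.0, 0.0]
contact_force: [-0.3, 0.3, -0.1]
opening: 0.995
finger_force: 0.0
t 3.45 local [-0.0331 -0.1344 -0.0309] shift [ 0.0005 -0.0053  0.0085] turn [0.0009 0.0003 0.0021]
clock: 4.12
tool_pos: [0.5654, -0.1319, 0.1179]
eef_rot: [0.652, 0.758, 0.0, -0.0]
contact_force: [-0.3, -0.4, -0.2]
opening: 0.42
finger_force: 0.0
t 4.1167 local [-0.0338 -0.1344 -0.0321] shift [ 0.0004 -0.0045  0.0073] turn [-0.     -0.0001  0.0019]
```

```bash
python3 -m inch '-0.1 0 -0.002 0.003 0 0 0;-0.1 0 -0.0025 0.004 0 0 0;-0.1 0 0 0 0 0 0;-1 0 0 0 0 0 0;-1 0 0 0 0 0 0;-1 0 0 0 0 0 0;-1 0 0 0 0 0 0;-1 0 0 0 0 0 0;-1 0 0 0 0 0 0' 30;  python3 -c "
from g import *; goal(-2.37,.134,0);print(get_state())"
```

```text
clock: 4.87
tool_pos: [0.5628, -0.1323, 0.1112]
eef_rot: [0.652, 0.758, 0.001, 0.001]
contact_force: [5.5, 0.4, -3.0]
opening: 0.259
finger_force: 30.0
t 4.8667 local [-0.0364 -0.1344 -0.0388] shift [ 0.0004 -0.002   0.0006] turn [0.0037 0.0005 0.0024]
{'clock': 4.8667, 'q': array([ 0.1217,  0.8366,  0.0515,  1.8335, -0.0857,  0.4699,  0.3831]), 'qd': array([-0.0008, -0.0016, -0.0002, -0.0004, -0.0004,  0.0013, -0.0005]), 'joint_torque': array([  1.0433, -53.1541,   3.0938,  -6.262 ,   0.2551,   1.6085,
         0.0249]), 'tool_pos': array([ 0.5628, -0.1323,  0.1112]), 'eef_rot': array([0.6519, 0.7583, 0.0012, 0.0014]), 'contact_force': array([ 5.502 ,  0.4377, -2.9528]), 'moment': array([ 0.0788, -0.9306, -0.0022]), 'finger_force': 30.034652575850487, 'opening': 0.2592105328650642}
```

```bash
cat > s.py <<'E'
from g import *; import json
s=get_state();L=loc(s["tool_pos"]);q=np.arctan2(L[0],L[2]);F=np.array(s["contact_force"])-F0
t=np.cos(q)*ex-np.sin(q)*ez;n=np.sin(q)*ex+np.cos(q)*ez
print("%.2f q=%.1f r=%.1f y=%.1f drive=%.1f rad=%.1f Fy=%.1f grip=%.0f"%(s["clock"],np.degrees(q),1e3*np.hypot(L[0],L[2]),1e3*L[1],-F@t,F@n,F@ey,s["finger_force"]))
open("log.jsonl","a").write(json.dumps([s["clock"],*L,*F,s["finger_force"]])+"\n")
E
python3 s.py
python3 -m inch '-1 0 -0.0022 -0.00285 0 0 0;-1 0 -0.0022 -0.00285 0 0 0;-1 0 -0.0022 -0.00285 0 0 0;-1 0 -0.0022 -0.00285 0 0 0' >>o.txt; python3 s.py
python3 -m inch '-1 0 -0.0014 -0.0033 0 0 0;-1 0 -0.0014 -0.0033 0 0 0;-1 0 -0.0014 -0.0033 0 0 0;-1 0 -0.0014 -0.0033 0 0 0' >>o.txt; python3 s.py
python3 -m inch '-1 0 -0.0005 -0.00355 0 0 0;-1 0 -0.0005 -0.00355 0 0 0;-1 0 -0.0005 -0.00355 0 0 0;-1 0 -0.0005 -0.00355 0 0 0' >>o.txt; python3 s.py; cat o.txt
```

```text
4.87 q=-136.9 r=53.2 y=-134.4 drive=5.6 rad=-2.1 Fy=-0.2 grip=30
5.20 q=-121.3 r=53.3 y=-134.4 drive=8.1 rad=-2.7 Fy=0.0 grip=30
5.53 q=-105.9 r=53.6 y=-134.3 drive=9.0 rad=-4.5 Fy=-1.3 grip=30
5.87 q=-90.6 r=54.0 y=-134.3 drive=8.4 rad=-6.3 Fy=-0.1 grip=30
clock: 5.2
tool_pos: [0.5538, -0.1336, 0.1223]
eef_rot: [0.652, 0.758, 0.001, 0.001]
contact_force: [6.5, 0.8, -6.2]
opening: 0.259
finger_force: 30.1
clock: 5.53
tool_pos: [0.5479, -0.1344, 0.1353]
eef_rot: [0.652, 0.758, 0.001, 0.001]
contact_force: [6.9, -0.5, -8.0]
opening: 0.258
finger_force: 30.1
clock: 5.87
tool_pos: [0.5455, -0.1348, 0.1495]
eef_rot: [0.652, 0.758, 0.0, 0.0]
contact_force: [6.3, 0.6, -9.1]
opening: 0.256
finger_force: 30.1
```

```bash
python3 -m inch '-1 0 0.0005 -0.00355 0 0 0;-1 0 0.0005 -0.00355 0 0 0;-1 0 0.0005 -0.00355 0 0 0;-1 0 0.0005 -0.00355 0 0 0' >>o.txt; python3 s.py
python3 -m inch '-1 0 0.0014 -0.0033 0 0 0;-1 0 0.0014 -0.0033 0 0 0;-1 0 0.0014 -0.0033 0 0 0;-1 0 0.0014 -0.0033 0 0 0' >>o.txt; python3 s.py
python3 -m inch '-1 0 0.0022 -0.00285 0 0 0;-1 0 0.0022 -0.00285 0 0 0;-1 0 0.0022 -0.00285 0 0 0;-1 0 0.0022 -0.00285 0 0 0' >>o.txt; python3 s.py
python3 -m inch '-1 0 0.00285 -0.0022 0 0 0;-1 0 0.00285 -0.0022 0 0 0;-1 0 0.00285 -0.0022 0 0 0;-1 0 0.00285 -0.0022 0 0 0' >>o.txt; python3 s.py
python3 -m inch '-1 0 0.0033 -0.0014 0 0 0;-1 0 0.0033 -0.0014 0 0 0;-1 0 0.0033 -0.0014 0 0 0;-1 0 0.0033 -0.0014 0 0 0' >>o.txt; python3 s.py
python3 -m inch '-1 0 0.00355 -0.0005 0 0 0;-1 0 0.00355 -0.0005 0 0 0;-1 0 0.00355 -0.0005 0 0 0;-1 0 0.00355 -0.0005 0 0 0' >>o.txt; python3 s.py
tail -6 o.txt
```

```text
6.20 q=-75.4 r=54.4 y=-134.3 drive=8.4 rad=-7.7 Fy=-0.4 grip=30
6.53 q=-60.6 r=54.9 y=-134.3 drive=8.0 rad=-9.0 Fy=-1.5 grip=30
6.87 q=-46.2 r=55.3 y=-134.3 drive=8.0 rad=-5.7 Fy=-1.3 grip=30
7.20 q=-31.9 r=55.7 y=-134.4 drive=8.8 rad=-1.6 Fy=-0.4 grip=30
7.53 q=-17.2 r=56.0 y=-134.5 drive=7.1 rad=1.4 Fy=0.2 grip=30
7.87 q=-0.8 r=56.4 y=-134.5 drive=6.7 rad=0.5 Fy=0.7 grip=30
clock: 7.87
tool_pos: [0.598, -0.1271, 0.2064]
eef_rot: [0.652, 0.758, -0.001, -0.001]
contact_force: [-6.8, -0.5, -0.3]
opening: 0.263
finger_force: 30.0
```

```bash
python3 -m inch '-1 0 0.00355 0.0005 0 0 0;-1 0 0.00355 0.0005 0 0 0;-1 0 0.00355 0.0005 0 0 0;-1 0 0.00355 0.0005 0 0 0' >>o.txt; python3 s.py
python3 -m inch '-1 0 0.0033 0.0014 0 0 0;-1 0 0.0033 0.0014 0 0 0;-1 0 0.0033 0.0014 0 0 0;-1 0 0.0033 0.0014 0 0 0' >>o.txt; python3 s.py
python3 -m inch '-1 0 0.00285 0.0022 0 0 0;-1 0 0.00285 0.0022 0 0 0;-1 0 0.00285 0.0022 0 0 0;-1 0 0.00285 0.0022 0 0 0' >>o.txt; python3 s.py
python3 -m inch '-1 0 0.0022 0.00285 0 0 0;-1 0 0.0022 0.00285 0 0 0;-1 0 0.0022 0.00285 0 0 0;-1 0 0.0022 0.00285 0 0 0' >>o.txt; python3 s.py
python3 -m inch '-1 0 0.0014 0.0033 0 0 0;-1 0 0.0014 0.0033 0 0 0;-1 0 0.0014 0.0033 0 0 0;-1 0 0.0014 0.0033 0 0 0' >>o.txt; python3 s.py
python3 -m inch '-1 0 0.0005 0.00355 0 0 0;-1 0 0.0005 0.00355 0 0 0;-1 0 0.0005 0.00355 0 0 0;-1 0 0.0005 0.00355 0 0 0' >>o.txt; python3 s.py
tail -6 o.txt
```

```text
8.20 q=15.2 r=56.7 y=-134.5 drive=5.6 rad=2.2 Fy=0.4 grip=30
8.53 q=31.4 r=56.8 y=-134.6 drive=4.7 rad=2.8 Fy=-1.4 grip=30
8.87 q=46.5 r=56.7 y=-134.6 drive=2.8 rad=4.4 Fy=-1.0 grip=30
9.20 q=61.2 r=56.6 y=-134.6 drive=2.0 rad=5.3 Fy=-0.7 grip=30
9.53 q=76.0 r=56.4 y=-134.6 drive=1.6 rad=4.7 Fy=-1.3 grip=30
9.87 q=91.0 r=56.1 y=-134.6 drive=2.2 rad=3.7 Fy=-2.6 grip=30
clock: 9.87
tool_pos: [0.6543, -0.1189, 0.149]
eef_rot: [0.652, 0.758, 0.0, 0.0]
contact_force: [4.0, -2.3, 1.5]
opening: 0.262
finger_force: 30.0
```

```bash
python3 -m inch '-1 0 -0.0005 0.00355 0 0 0;-1 0 -0.0005 0.00355 0 0 0;-1 0 -0.0005 0.00355 0 0 0;-1 0 -0.0005 0.00355 0 0 0' >>o.txt; python3 s.py
python3 -m inch '-1 0 -0.0014 0.0033 0 0 0;-1 0 -0.0014 0.0033 0 0 0;-1 0 -0.0014 0.0033 0 0 0;-1 0 -0.0014 0.0033 0 0 0' >>o.txt; python3 s.py
python3 -m inch '-1 0 -0.0022 0.00285 0 0 0;-1 0 -0.0022 0.00285 0 0 0;-1 0 -0.0022 0.00285 0 0 0;-1 0 -0.0022 0.00285 0 0 0' >>o.txt; python3 s.py
python3 -m inch '-1 0 -0.00285 0.0022 0 0 0;-1 0 -0.00285 0.0022 0 0 0;-1 0 -0.00285 0.0022 0 0 0;-1 0 -0.00285 0.0022 0 0 0' >>o.txt; python3 s.py
python3 -m inch '-1 0 -0.0033 0.0014 0 0 0;-1 0 -0.0033 0.0014 0 0 0;-1 0 -0.0033 0.0014 0 0 0;-1 0 -0.0033 0.0014 0 0 0' >>o.txt; python3 s.py
python3 -m inch '-1 0 -0.00355 0.0005 0 0 0;-1 0 -0.00355 0.0005 0 0 0;-1 0 -0.00355 0.0005 0 0 0;-1 0 -0.00355 0.0005 0 0 0' >>o.txt; python3 s.py
tail -6 o.txt
```

```text
10.20 q=106.1 r=55.6 y=-134.6 drive=1.3 rad=3.6 Fy=-2.5 grip=30
10.53 q=121.2 r=55.2 y=-134.6 drive=1.4 rad=1.5 Fy=-3.3 grip=30
10.87 q=136.0 r=54.8 y=-134.5 drive=2.5 rad=-3.5 Fy=-2.1 grip=30
11.20 q=150.5 r=54.6 y=-134.5 drive=4.1 rad=-11.7 Fy=-2.6 grip=30
11.53 q=163.7 r=54.3 y=-134.5 drive=3.6 rad=-15.0 Fy=-2.8 grip=30
11.87 q=176.7 r=53.9 y=-134.4 drive=5.1 rad=-11.1 Fy=-2.7 grip=30
clock: 11.87
tool_pos: [0.6019, -0.1264, 0.0962]
eef_rot: [0.652, 0.758, 0.002, 0.003]
contact_force: [4.8, -2.2, 10.7]
opening: 0.256
finger_force: 29.8
```

```bash
python3 -m inch '-1 0 -0.00355 -0.0008 0 0 0;-1 0 -0.00355 -0.0008 0 0 0;-1 0 -0.00355 -0.0008 0 0 0;-1 0 -0.00355 -0.0008 0 0 0' >>o.txt; python3 s.py
python3 -m inch '-1 0 -0.0033 -0.0016 0 0 0;-1 0 -0.0033 -0.0016 0 0 0;-1 0 -0.0033 -0.0016 0 0 0;-1 0 -0.0033 -0.0016 0 0 0' >>o.txt; python3 s.py
python3 -m inch '-1 0 -0.00285 -0.0022 0 0 0;-1 0 -0.00285 -0.0022 0 0 0;-1 0 -0.00285 -0.0022 0 0 0;-1 0 -0.00285 -0.0022 0 0 0' >>o.txt; python3 s.py
python3 -m inch '-1 0 -0.0022 -0.00285 0 0 0;-1 0 -0.0022 -0.00285 0 0 0;-1 0 -0.0022 -0.00285 0 0 0;-1 0 -0.0022 -0.00285 0 0 0' >>o.txt; python3 s.py
python3 -m inch '-1 0 -0.0014 -0.0033 0 0 0;-1 0 -0.0014 -0.0033 0 0 0;-1 0 -0.0014 -0.0033 0 0 0;-1 0 -0.0014 -0.0033 0 0 0' >>o.txt; python3 s.py
python3 - <<'E'
import numpy as np, json
from scipy.optimize import least_squares as ls
from g import ex,ey,ez
D=np.array([json.loads(l) for l in open("log.jsonl")]);D=D[1:]
x,z=D[:,1],D[:,3]
c=ls(lambda p:np.hypot(x-p[0],z-p[1])-p[2],[0,0,.055]).x;print("circle mm",c*1e3)
q=np.arctan2(x-c[0],z-c[1]);F=D[:,4:7]
dr=-((F@ex)*np.cos(q)-F[:,2]*np.sin(q))
for m in (slice(None),slice(0,None,2),slice(1,None,2)):
    X=np.stack([np.ones_like(q),np.sin(q),np.cos(q)],1)[m]
    k,_,_,_=np.linalg.lstsq(X,dr[m],rcond=None)
    # drive=c - G sin(q+a): k1=-G cos a,k2=-G sin a
    a=np.arctan2(-k[2],-k[1]);print("fric",k[0],"G",np.hypot(k[1],k[2]),"q_down deg",np.degrees((np.pi-a+np.pi)%(2*np.pi)-np.pi),"rms",np.std(dr[m]-X@k))
print(np.degrees(q[-3:]))
E
```

```text
12.20 q=-167.3 r=53.4 y=-134.4 drive=5.7 rad=-0.2 Fy=-3.5 grip=30
12.53 q=-150.8 r=53.1 y=-134.3 drive=6.7 rad=2.1 Fy=-4.9 grip=30
12.87 q=-135.2 r=53.2 y=-134.3 drive=7.5 rad=0.5 Fy=-4.7 grip=30
13.20 q=-119.7 r=53.3 y=-134.2 drive=8.5 rad=-0.9 Fy=-4.2 grip=30
13.53 q=-104.3 r=53.6 y=-134.3 drive=8.3 rad=-3.6 Fy=-4.3 grip=30
circle mm [ 1.0943  1.3672 55.0478]
fric 5.392671782322898 G 3.698703878129969 q_down deg -168.9617307324619 rms 0.4465296168619007
fric 5.554408305766317 G 3.6223103036184194 q_down deg -168.17303812922464 rms 0.500031056466542
fric 5.230788861345269 G 3.777792721631252 q_down deg -169.67675758725946 rms 0.3045529033259935
[-135.3801 -120.3278 -105.4073]
```

```bash
python3 -m inch '-1 0 0.0014 0.0033 0 0 0;-1 0 0.0014 0.0033 0 0 0;-1 0 0.0014 0.0033 0 0 0;-1 0 0.0014 0.0033 0 0 0' >>o.txt; python3 s.py
python3 -m inch '-1 0 0.0022 0.00285 0 0 0;-1 0 0.0022 0.00285 0 0 0;-1 0 0.0022 0.00285 0 0 0;-1 0 0.0022 0.00285 0 0 0' >>o.txt; python3 s.py
python3 -m inch '-1 0 0.00285 0.0022 0 0 0;-1 0 0.00285 0.0022 0 0 0;-1 0 0.00285 0.0022 0 0 0;-1 0 0.00285 0.0022 0 0 0' >>o.txt; python3 s.py
python3 -m inch '-1 0 0.0033 0.0012 0 0 0;-1 0 0.0033 0.0012 0 0 0;-1 0 0.0033 0.0012 0 0 0;-1 0 0.0033 0.0012 0 0 0' >>o.txt; python3 s.py
python3 - <<'E'
import numpy as np, json
from g import ex,ey,ez,F0
D=np.array([json.loads(l) for l in open("log.jsonl")])[1:]
q=np.arctan2(D[:,1]-.0011,D[:,3]-.0014);F=D[:,4:7]+F0
s=np.ones(len(q));s[-4:]=-1
dr=-((F@ex)*np.cos(q)-F[:,2]*np.sin(q))
X=np.stack([s,np.sin(q),np.cos(q)],1)
for m in (slice(0,-4),np.r_[0:len(q)-4,len(q)-3:len(q)]):
    k=np.linalg.lstsq(X[m],dr[m],rcond=None)[0];a=np.arctan2(-k[2],-k[1])
    print(k,"G",np.hypot(k[1],k[2])*.055,"down",(np.degrees(np.pi-a)+180)%360-180,np.std(dr[m]-X[m]@k))
print(np.degrees(q[-4:]),dr[-4:])
E
```

```text
13.87 q=-119.1 r=53.4 y=-134.3 drive=-2.8 rad=-2.7 Fy=-3.4 grip=30
14.20 q=-134.5 r=53.3 y=-134.3 drive=-3.7 rad=-4.4 Fy=-2.8 grip=30
14.53 q=-149.7 r=53.3 y=-134.3 drive=-3.7 rad=-5.1 Fy=-2.8 grip=30
14.87 q=-163.8 r=53.4 y=-134.4 drive=-5.8 rad=-3.3 Fy=-2.1 grip=30
[ 5.3936 -4.3103  0.7697] G 0.2408146976471084 down -169.8748076597342 0.44559472377416304
[ 5.4172 -4.2967  0.8113] G 0.24049343660282219 down -169.30738465056038 0.4573880015829063
[-119.8446 -134.695  -149.4612 -163.1509] [-2.1868 -3.2122 -3.4267 -5.7064]
```

```bash
python3 -m inch '-1 0 0.003 0.0006 0 0 0;-1 0 0.003 0.0005 0 0 0;-1 0 0 0 0 0 0;-1 0 0 0 0 0 0;-1 0 0 0 0 0 0;-1 0 0 0 0 0 0;-1 0 0 0 0 0 0;-1 0 0 0 0 0 0' >>o.txt; python3 s.py
python3 - <<'E'
from g import *; from plant import snapshot; import cv2
L=loc(get_state()["tool_pos"]);print(np.degrees(np.arctan2(L[0]-.0011,L[2]-.0014)))
p,_=snapshot("scene");q,_=snapshot("top")
cv2.imwrite("pics/c3.png",np.hstack([cv2.resize(p[120:270,230:380],(400,400)),cv2.resize(q[140:260,280:400],(400,400))])[:,:,::-1])
E
```

```text
15.53 q=-170.6 r=53.3 y=-134.4 drive=-2.4 rad=2.6 Fy=-3.1 grip=30
-169.69953849201192
```

View pics/c3.png

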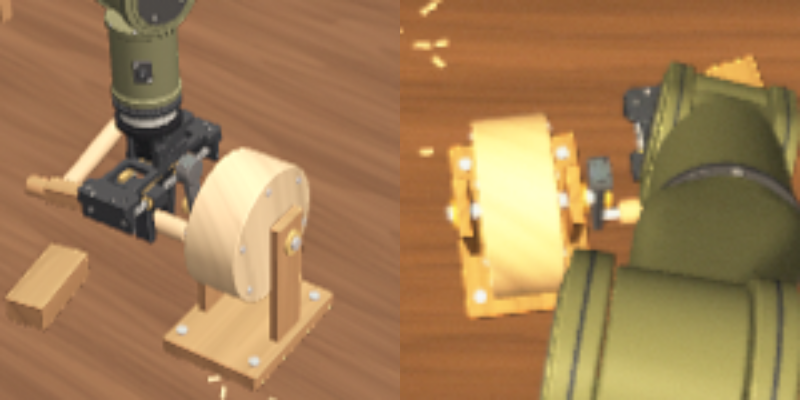

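The handle is still gripped near the bottom of its circle, with the bob nearly on top and the bystanders untouched. The drum is still at −170°, where the fit puts the heavy side straight down, so I'm handing in.

```bash
python3 -c "
from plant import r; print(r.finish_job())"
```

```text
the job is handed in; nothing more can be done
None
```

I turned the drum through just over one full turn, found the heavy side, and handed the job in with that side within a few degrees of straight down by the fit (handle at about −170°). The drum was at rest, the handle was still gripped at 30 N, and the bystanders looked undisturbed; the hand-in returned no verdict.

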